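# Wedge the rocking instrument case

### The arm

A 6-joint arm with a two-finger parallel gripper is mounted at the origin on a cart in front of the work surface, level with it; the furniture and walls round the work are solid. World frame = base frame: x ahead of the robot, y to its left, z up, the work surface at z = 0. Lengths are in m, angles in rad, forces in N, time in s.
With the tool pointing down it reaches from about 0.425 to 0.95 m from the base axis. Payload 14.7 kg.
Tool frame: the origin (TCP) lies at the very end of the fingers, on their centre line; the grasp point (between the pads) lies 19 mm behind it; z points along the fingers, y is the direction in which the jaws open and shut (so a half turn about z gives the same grasp; the last joint's range is limited). The gripper opens to 85 mm and grips with 20 to 120 N. Pads are 22 mm wide; open, the fingers measure 114 mm over their backs; the gripper's body (76 mm by 85 mm) begins 54 mm behind the grasp point. The pads swing forward as they close: fully open they stand 13 mm farther back than shut.
Start: joints at [-1.154, 0.48, 1.596, -0, 1.065, -0.047], TCP at [0.291, -0.581, 0.231] pointing down, gripper open.
Joint ranges: [-2.75, 2.75], [-0.82, 2.05], [0.23, 2.67], [-1.56, 4.7], [0.09, 2.69], [-2.92, 2.92]. Speed limits (rad/s): [1.89, 1.89, 2.39, 3.01, 3.01, 3.01].

### API

Orientations are given as [roll, pitch, yaw] about the fixed x, y, z axes, in that order (R = Rz(yaw) Ry(pitch) Rx(roll)).
In Python, from workcell import readout, camera, arm, masks_of, spot_point gives the robot as it stands.
- The arm moves only by the tool servo_tool, never from a script. Its argument "motion" is a list of rows, each an object with "jaw": the finger opening in mm, from 0 to 85.4; "slide": the shift along the tool's x, y, z in units of 40 mm (1.0 is 40 mm), a list of three; "angular": the turn, a rotation vector about the tool's x, y, z in units of 5 degrees (1.0 is 5 degrees), a list of three. In form: [{"jaw": jaw, "slide": [dx, dy, dz], "angular": [ax, ay, az]}, ...]. A call has 1 to 8 rows; each row is the pose to reach, as a shift and turn from the pose measured when the call began, along the tool's axes at that moment; what a row does not reach only later rows make up. A row lasts 1/10 s, in which the tool goes at most 50 mm and 8.59 degrees, less where a joint would pass 70% of its speed; a pose out of reach is approached as far as the arm can. A call with a gripper value outside its range is refused whole. The fingers move at their own pace and stop on an object; "newtons" is the grip in N (left out, the last holds). Time passes only in rows, so rows that repeat a pose let the fingers close. It gives the time, the measured TCP pose, the force and the opening at its end, in the units of the state.
- readout.state(): the state, without advancing time (a new reading comes with each control period).
- camera(name): name is "scene" or "side" or "wrist"; returns a dict with "img" (400x640x3 uint8, red, green, blue), "fx", "fy", "cx", "cy" (pixels), "k1" (the pictures are not rectified: a ray, as slopes to the right and down, at radius r is drawn at 1 + k1 r^2 times it, then the intrinsics apply), "extrinsics" (4x4, takes a point from camera to world coordinates); the wrist camera has in their place "mount" (4x4, takes a point from camera to tool coordinates, whose origin is the TCP and whose axes are the flange's). Camera axes: x right, y up, looking along -z (the intrinsics and any distortion apply to the point x, -y, -z); pixel columns grow to the right and rows downward; lengths in m; the calibration is good to about 2 mm. A picture is of the moment at which its call begins: read the wrist's pose just before it. There is no depth.
- arm.hand_in(): hands the job in, once; it reports no verdict.
Trained networks look in the newest picture that a camera, given by its name, has taken for a name from the list of things; names that differ only in an ending like _2 or _b are one class to them, and where a whole thing is asked for, a point or a joint stands for the part that bears it (a point fixed in the world has none). Each returns a list of dicts, best first, with "confidence" (0 to 1); they miss things now and then, are a little off and sometimes report something else, mostly with a low value. They report only what shows in the picture. A call takes as long as a camera call. They do not tell look-alikes from the thing itself.
- masks_of(thing, camera): "mask" (400x640 bool, what is visible of it) and "rect" ([left, top, right, bottom] in pixels, round what is visible of it).
- spot_point(thing, camera): "position" ([column, row] in pixels: a listed point, or the origin of a listed thing).
The state is a dict: "t": time; "joint_positions": joint angles; "qd": joint speeds; "joint_torque": joint torques, N m; "ee_pos": TCP position; "orientation": TCP orientation; "contact_force": force on the tool from outside, world axes, zero at the start; "moment": the same for the moment, N m; "grip_width": opening from 0.0 (shut) to 1.0 (fully open).
Only numpy, scipy, OpenCV 4.12 (cv2) and the standard library are available. Lean on these libraries where they do the work, as an engineer would, in place of code of your own. Each camera call takes 0.05 s, during which the arm holds its last target.

### The job

The low grey instrument case rocks because its near right foot is too short. With the fingertips alone, push the orange wedge along the table, thin end first, under that foot from the case's right-hand side until the case no longer rocks; do not pick up or carry the wedge or the case, do not shove the case out of place, and leave the other things alone. Then test it by pressing down firmly on the black rubber corner pad above that foot, and finish while still pressing, the case level and resting on the wedge.

Things in the scene. Friction and masses are not known exactly. Their poses are not given: they have to be found in the camera images.
- case: Grey instrument case, black front panel to the robot, 2.2 to 3.2 kg, 180 deep (x, to its back), 220 wide (y, to its left), lid 80 and housing underside 20 above the table. Origin: on the table under its centre. Three feet stand (18 across); the near right one hangs 5 to 9 mm clear, differing each time: pressed there with over 6 N the case tips 0.05 to 0.09 rad, and tips back when let go.
- foot (a point): On the axis of the short foot (18 mm across), 5 mm above the table, at x = -65, y = -88 mm in the case's frame. The case's right side is 22 mm outside this axis.
- press_pad (a point): Centre of the top of the black rubber pad (38 mm across, 4 mm thick) on the lid, above the short foot, 84 mm over the table. Press here with 8 to 20 N to test: if it gives way by more than 2 mm, the case still rocks.
- wedge: Loose orange wedge lying flat, 70 g, 120 long (y), 46 wide (x), 2 mm thick at the thin end (+y), rising evenly to 24 at the upright tail (-y). Origin: centre of the underside. Starts 20 to 80 mm beside the case's right side, thin end to the short foot, up to 0.12 rad askew. Slides with about 0.5 N; tight under the foot, the push climbs to 5 N within mm; over about 9 N the case slides. Stays where left.
- wedge_tip (a point): Middle of the thin end's lower edge, on the table.
- wedge_tail (a point): Middle of the tail's upright face (46 mm wide, 24 mm high), 12 mm above the table; the face to push on.
- side_cutters: Bystander: side cutters with red grips, 107 mm long, 12 mm thick. Origin: centre of the underside.
- usb_stick: Bystander: small black USB stick, 53 x 18 x 9 mm. Origin: centre of the underside.
- hex_key: Bystander: grey hex key, 74 x 28 x 8 mm. Origin: centre of the underside.
- screw_jar: Bystander: small jar of screws with a yellow lid, 46 mm across, 56 mm tall. Origin: centre of the underside.
- marker_1: Bystander: white marker pen with a blue cap, lying, 132 x 17 mm. Origin: centre of the underside.
- tape_roll_0: Bystander: roll of black tape lying flat, 65 mm across, 18 mm high. Origin: centre of the underside.
- pad_short: The black rubber corner pad itself; its origin is the centre of its underside, 80 mm above the table, on the case's lid.
Things that resemble listed ones, but are neither listed nor needed, are in the scene too. Of the things that look like the wedge, take the one that is nearest to the robot's base at the start.

How it is judged:
By the outcome, as a careful person would: the job done as asked, in the order asked, and still so for the second after the job is handed in, while the arm keeps its last pose, push and grip.
It also fails if it takes over 45 s, if anything falls off the work surface, if the arm or the gripper's body presses on something with over 40 N, if the wrist force passes 120 N, or if a joint passes its speed limit or range.

## Working session

There is one attempt and no reset: what is moved stays moved. The work goes in short steps, Python scripts to look and compute and a tool call to move; the robot and the scene stay as the last step left them, time stands still between calls to the robot, and variables do not carry over. Pictures are saved under pics/ and viewed, and the job is handed in when it is done.

Besides the shell and the picture viewer there is one more tool, called after "Emit:" in YAML: its name, and indented under it one key for each argument. servo_tool: Moves the arm, as the interface text tells. Its arguments: {"type":"object","properties":{"motion":{"type":"array"},"newtons":{"type":"number"}},"required":["motion"]}

```bash
ls; mkdir -p pics; cat > look.py <<'E'
from workcell import readout, camera, arm, masks_of, spot_point
import cv2, sys
E
python3 - <<'E'
from look import *
s=readout.state()
for k,v in s.items(): print(k,v)
for n in ["scene","side"]:
    c=camera(n); cv2.imwrite(f"pics/{n}0.png",c["img"][:,:,::-1])
    print(n,{k:v for k,v in c.items() if k!="img"})
E
```

```text
pics
t 0.0
joint_positions [-1.15357426e+00  4.80816752e-01  1.59689377e+00 -3.56773312e-05
  1.06511084e+00 -4.66231015e-02]
qd [-1.92574901e-03  5.48621460e-04  6.10087476e-04 -2.07576736e-03
  1.24855176e-03  6.45683354e-05]
joint_torque [-2.58218170e-03 -9.50653410e+01 -4.30175900e+01 -2.74138874e-04
  1.22971216e-02  1.53403681e-05]
ee_pos [ 0.29062445 -0.58092978  0.23067477]
orientation [-3.14036383e+00 -2.61084979e-05  4.63862452e-01]
contact_force [0.299522   0.45578522 0.03724181]
moment [0.03117102 0.02365694 0.03762945]
grip_width 1.0014341937919375
scene {'fx': 479.4898671350493, 'fy': 479.4898671350493, 'cx': 316.15800281034495, 'cy': 189.00535862425272, 'k1': -0.10371659213280301, 'extrinsics': array([[-0.75625987,  0.47841364, -0.44630863,  0.04595257],
       [-0.65413458, -0.56682089,  0.50082135,  0.5251159 ],
       [-0.01337729,  0.670697  ,  0.7416108 ,  0.98430376],
       [ 0.        ,  0.        ,  0.        ,  1.        ]])}
side {'fx': 470.50474658878323, 'fy': 470.50474658878323, 'cx': 314.2648494681684, 'cy': 203.73682539696225, 'k1': -0.07932318346512733, 'extrinsics': array([[-0.9371581 ,  0.19719685, -0.28783347,  0.17296604],
       [-0.34847041, -0.48784771,  0.80035804,  1.10597218],
       [ 0.01740919,  0.85036346,  0.5259077 ,  0.83915912],
       [ 0.        ,  0.        ,  0.        ,  1.        ]])}
```

View pics/scene0.png

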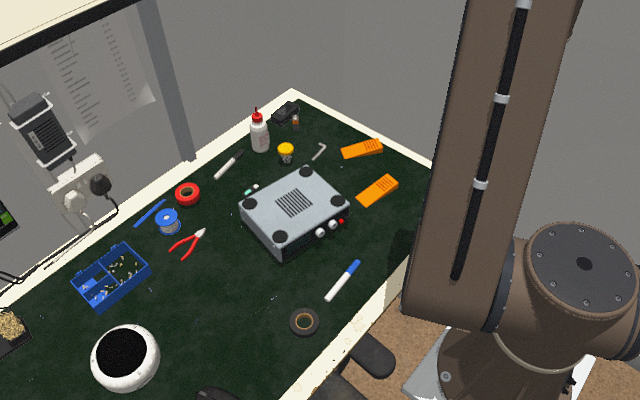

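View pics/side0.png

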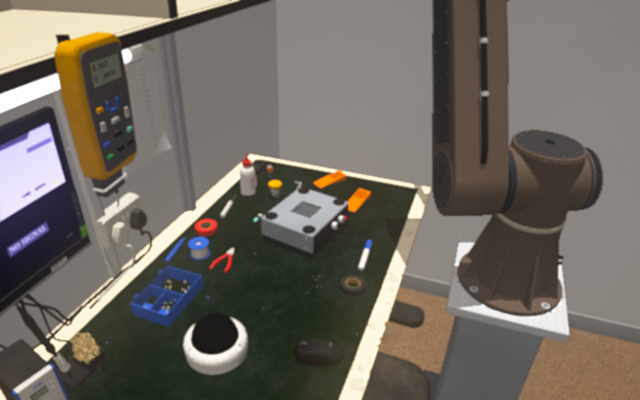

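The pictures show the case around scene (295,215), with the knob panel on the robot side. There are two orange wedges, at scene (377,190) and (362,149), and the first is beside the near right pad at (338,201). Next I'll measure positions.

```bash
cat > look.py <<'E'
from workcell import readout, camera, arm, masks_of, spot_point
import cv2, sys, numpy as np
from scipy.spatial.transform import Rotation as Ro
def pose():
    s=readout.state(); T=np.eye(4); T[:3,:3]=Ro.from_euler('xyz',s["orientation"]).as_matrix(); T[:3,3]=s["ee_pos"]; return T
def grab(n):
    T=pose(); c=camera(n)
    c["E"]=c["extrinsics"] if "extrinsics" in c else T@c["mount"]
    return c
def dist(c): return np.array([[c["fx"],0,c["cx"]],[0,c["fy"],c["cy"]],[0,0,1]]),np.array([c["k1"],0,0,0,0.])
def back(c,px,z):
    K,d=dist(c); p=cv2.undistortPoints(np.array(px,float).reshape(-1,1,2),K,d).reshape(-1,2)
    r=np.c_[p[:,0],-p[:,1],-np.ones(len(p))]@c["E"][:3,:3].T; o=c["E"][:3,3]
    return o+r*((z-o[2])/r[:,2])[:,None]
def proj(c,P):
    K,d=dist(c); P=np.array(P,float).reshape(-1,3); q=(P-c["E"][:3,3])@c["E"][:3,:3]; q=q*[1,-1,-1]
    return cv2.projectPoints(q,np.zeros(3),np.zeros(3),K,d)[0].reshape(-1,2)
E
python3 - <<'E'
from look import *
for n in ["scene","side"]:
    c=grab(n)
    for t,z in [("press_pad",.084),("pad_short",.08),("case",0),("foot",.005),("wedge",0),("wedge_tip",0),("wedge_tail",.012),("side_cutters",0),("usb_stick",0),("hex_key",0),("screw_jar",0),("marker_1",0),("tape_roll_0",0)]:
        for r in spot_point(t,n)[:3]:
            print(n,t,round(r["confidence"],2),np.round(r["position"],1),np.round(back(c,r["position"],z)[0],4))
E
```

```text
scene press_pad 0.56 [337.5 198. ] [ 0.5274 -0.0943  0.084 ]
scene pad_short 0.72 [339.5 200.2] [ 0.5212 -0.0946  0.08  ]
scene case 0.97 [295.3 222.3] [ 0.6033 -0.016   0.    ]
scene foot 0.75 [337.4 218. ] [ 0.5262 -0.0948  0.005 ]
scene wedge 0.7 [360.7 153. ] [ 0.6315 -0.3339  0.    ]
scene wedge 0.68 [375.5 194.9] [ 0.5    -0.2279 -0.    ]
scene wedge_tip 0.71 [358.9 199.1] [ 0.5255 -0.1865  0.    ]
scene wedge_tip 0.68 [341.4 156.9] [ 0.6649 -0.284   0.    ]
scene wedge_tail 0.84 [377.6 145.5] [ 0.6055 -0.3818  0.012 ]
scene wedge_tail 0.65 [391.5 180.1] [ 0.4928 -0.2919  0.012 ]
scene wedge_tail 0.25 [295.2 224.4] [ 0.5921 -0.0041  0.012 ]
scene side_cutters 0.85 [192.9 243.5] [0.7555 0.2035 0.    ]
scene side_cutters 0.21 [248.9 190.9] [ 0.7761 -0.014   0.    ]
scene usb_stick 0.66 [250.1 192.4] [ 0.7695 -0.0123  0.    ]
scene hex_key 0.64 [318.7 155.4] [ 0.7202 -0.2458  0.    ]
scene screw_jar 0.77 [286.1 159.9] [ 0.7811 -0.1698  0.    ]
scene marker_1 0.77 [343.6 283.6] [0.3924 0.0459 0.    ]
scene tape_roll_0 0.71 [306.2 323.8] [ 0.391   0.1802 -0.    ]
side press_pad 0.37
[... 272 characters left out ...]
edge 0.8 [329.5 181.6] [ 0.6342 -0.3371  0.    ]
side wedge 0.68 [354.7 206.2] [ 0.5002 -0.2075  0.    ]
side wedge_tip 0.87 [345.7 209.7] [ 0.5219 -0.175   0.    ]
side wedge_tip 0.83 [318.  184.6] [ 0.6657 -0.3     0.    ]
side wedge_tail 0.82 [360.9 193.2] [ 0.4993 -0.2792  0.012 ]
side side_cutters 0.48 [227.7 262.3] [0.7492 0.2145 0.    ]
side usb_stick 0.36 [257.7 218.1] [ 0.7707 -0.0202  0.    ]
side hex_key 0.52 [295.9 186.7] [ 0.7342 -0.2556  0.    ]
side screw_jar 0.69 [274.  195.7] [ 0.7807 -0.1684  0.    ]
side marker_1 0.49 [364.2 258.1] [0.3959 0.0532 0.    ]
side tape_roll_0 0.78 [352.1 284.6] [0.3959 0.1751 0.    ]
side tape_roll_0 0.52 [274.6 195.9] [ 0.7782 -0.168   0.    ]
```

```bash
cat >> look.py <<'E'
def plan(pos,yaw,rp=(np.pi,0)):
    T=pose(); G=Ro.from_euler('xyz',[rp[0],rp[1],yaw]).as_matrix()
    s=T[:3,:3].T@(np.array(pos)-T[:3,3])/0.04
    a=np.rad2deg(Ro.from_matrix(T[:3,:3].T@G).as_rotvec())/5
    print("slide",np.round(s,2),"ang",np.round(a,2))
E
python3 - <<'E'
from look import *
c=grab("wrist"); print(c["mount"],c["fx"],c["k1"]); cv2.imwrite("pics/w0.png",c["img"][:,:,::-1])
plan([.43,-.33,.24],1.4)
# case outline fit from masks
for n in ["scene","side"]:
    c=grab(n)
    for t in ["case","wedge","pad_short"]:
        for r in masks_of(t,n)[:2]: print(n,t,round(r["confidence"],2),r["rect"])
E
```

```text
[[-4.99017197e-05  9.59716257e-01  2.80971002e-01  7.07511862e-02]
 [ 9.99999248e-01  3.92155827e-04 -1.16188731e-03 -9.03889762e-04]
 [-1.22526655e-03  2.80970733e-01 -9.59715555e-01 -1.42110458e-01]
 [ 0.00000000e+00  0.00000000e+00  0.00000000e+00  1.00000000e+00]] 300.55648780428373 0.004076780632811531
slide [ 5.92 -4.06 -0.22] ang [ -0.    -0.   -10.73]
scene case 0.67 [240.9, 162.8, 349.2, 263.8]
scene wedge 0.78 [340.8, 136.8, 382.1, 157.7]
scene wedge 0.77 [356.6, 177.4, 399.9, 205.7]
scene pad_short 0.67 [331.2, 195.2, 347.0, 209.5]
scene pad_short 0.6 [237.9, 166.0, 349.2, 261.4]
side case 0.97 [259.5, 188.4, 349.2, 249.6]
side case 0.4 [343.3, 274.6, 365.0, 295.4]
side wedge 0.77 [347.9, 187.8, 369.8, 209.2]
side wedge 0.49 [317.3, 170.8, 347.3, 185.3]
```

View pics/w0.png

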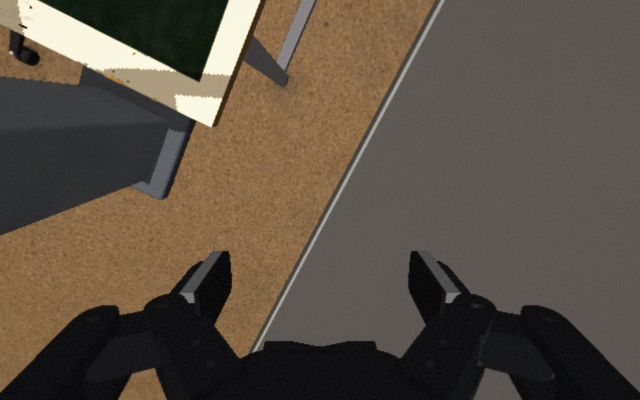

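```bash
python3 -c "
from look import *
plan([.50,-.22,.28],1.4)"
```

```text
slide [ 8.72 -5.74 -1.22] ang [  0.    -0.   -10.73]
```

Emit:
servo_tool:
  motion:
    - {"jaw": 85, "slide": [1.1, -0.72, -0.6], "angular": [0, 0, -1.3]}
    - {"jaw": 85, "slide": [2.2, -1.44, -1.2], "angular": [0, 0, -2.7]}
    - {"jaw": 85, "slide": [3.3, -2.2, -1.2], "angular": [0, 0, -4]}
    - {"jaw": 85, "slide": [4.4, -2.9, -1.2], "angular": [0, 0, -5.4]}
    - {"jaw": 85, "slide": [5.5, -3.6, -1.2], "angular": [0, 0, -6.7]}
    - {"jaw": 85, "slide": [6.6, -4.3, -1.2], "angular": [0, 0, -8]}
    - {"jaw": 85, "slide": [7.7, -5.0, -1.2], "angular": [0, 0, -9.4]}
    - {"jaw": 85, "slide": [8.7, -5.74, -1.2], "angular": [0, 0, -10.7]}

```text
t: 2.75
ee_pos: [0.4878, -0.2417, 0.2796]
orientation: [3.141, 0.0, 1.402]
contact_force: [0.7, -0.4, -0.4]
grip_width: 0.999
```

Emit:
servo_tool:
  motion:
    - {"jaw": 85, "slide": [0, 0, 0], "angular": [0, 0, 0]}
    - {"jaw": 85, "slide": [0, 0, 0], "angular": [0, 0, 0]}

```text
t: 2.95
ee_pos: [0.4883, -0.2405, 0.2797]
orientation: [3.141, 0.0, 1.405]
contact_force: [-0.1, -0.9, -0.1]
grip_width: 0.995
```

```bash
python3 - <<'E'
from look import *
import pickle
c=grab("wrist"); cv2.imwrite("pics/w1.png",c["img"][:,:,::-1])
pickle.dump(c,open("w1.pkl","wb"))
s=readout.state(); print(s["t"],s["ee_pos"],s["orientation"],s["qd"])
for t,z in [("press_pad",.084),("case",0),("foot",.005),("wedge",0),("wedge_tip",0),("wedge_tail",.012)]:
    for r in spot_point(t,"wrist")[:3]:
        print(t,round(r["confidence"],2),np.round(r["position"],1),np.round(back(c,r["position"],z)[0],4))
E
```

```text
3.0 [ 0.48781513 -0.24157514  0.27966027] [3.14083384e+00 5.63630337e-04 1.40271461e+00] [-0.03610716  0.00277653 -0.00225793 -0.00115678  0.00061292 -0.00179856]
press_pad 0.69 [325.2  19.8] [ 0.5196 -0.084   0.084 ]
foot 0.62 [329.1  44.2] [ 0.525  -0.0915  0.005 ]
foot 0.26 [330.2 199.1] [ 0.495  -0.2913  0.005 ]
wedge 0.79 [426.8 211.3] [ 0.6329 -0.3351  0.    ]
wedge 0.75 [331.3 159. ] [ 0.5056 -0.235   0.    ]
wedge 0.52 [329.7  44.6] [ 0.526  -0.0912  0.    ]
wedge_tip 0.73 [330.7 112. ] [ 0.5145 -0.1723  0.    ]
wedge_tail 0.89 [414.7 252.3] [ 0.6069 -0.3922  0.012 ]
wedge_tail 0.85 [329.4 201.8] [ 0.4933 -0.293   0.012 ]
wedge_tail 0.47 [327.8  24.7] [ 0.5263 -0.0715  0.012 ]
```

View pics/w1.png

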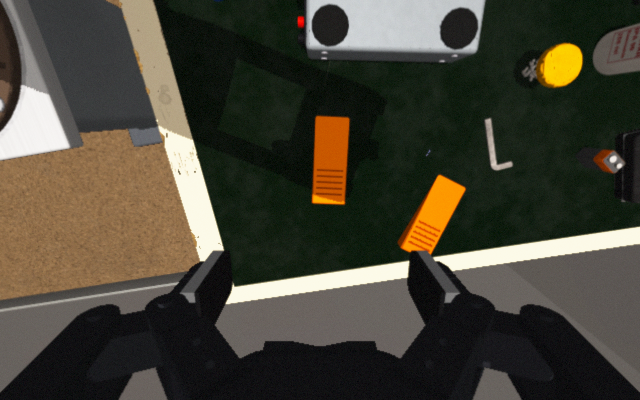

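The wrist picture shows the wedge with its thin end at about (332,117) and its tail at (329,205). The near right pad is at (330,26) and the back right pad at (459,28). I'll refine these with segmentation.

```bash
python3 - <<'E'
from look import *
import pickle
c=pickle.load(open("w1.pkl","rb")); im=c["img"]
hsv=cv2.cvtColor(im,cv2.COLOR_RGB2HSV)
m=((hsv[...,0]<22)&(hsv[...,1]>180)&(hsv[...,2]>120)).astype(np.uint8); m=cv2.morphologyEx(m,cv2.MORPH_CLOSE,np.ones((7,7)))
cs,_=cv2.findContours(m[:, :],cv2.RETR_EXTERNAL,cv2.CHAIN_APPROX_NONE)
for k in cs:
    if cv2.contourArea(k)>800:
        b=cv2.boxPoints(cv2.minAreaRect(k)); a=cv2.approxPolyDP(k,5,True)[:,0]
        print("wedge",cv2.contourArea(k),np.round(b).tolist(),a.tolist())
        for p in a: print(p, "z0",np.round(back(c,p+.0,0)[0],4),"z24",np.round(back(c,p+.0,.024)[0],4))
for (x0,x1) in [(308,352),(438,482)]:
    g=cv2.cvtColor(im,cv2.COLOR_RGB2GRAY)[0:52,x0:x1]; mm=(g<70).astype(np.uint8)
    n,l,st,ce=cv2.connectedComponentsWithStats(mm); i=1+np.argmax(st[1:,4]); print(st[i],ce[i]+[x0,0],back(c,ce[i]+[x0,0],.084)[0])
big=cv2.resize(im[0:220,280:500],None,fx=3.5,fy=2.7,interpolation=cv2.INTER_CUBIC); cv2.imwrite("pics/w1z.png",cv2.resize(im[0:215,280:490],None,fx=2.75,fy=2.75,interpolation=cv2.INTER_CUBIC)[:,:,::-1])
E
```

```text
wedge 2388.0 [[399.0, 247.0], [438.0, 173.0], [466.0, 188.0], [427.0, 262.0]] [[463, 186], [438, 175], [400, 247], [430, 254]]
[463 186] z0 [ 0.6869 -0.3051  0.    ] z24 [ 0.6762 -0.2974  0.024 ]
[438 175] z0 [ 0.6523 -0.2829  0.    ] z24 [ 0.6435 -0.2765  0.024 ]
[400 247] z0 [ 0.5886 -0.3861  0.    ] z24 [ 0.5835 -0.3738  0.024 ]
[430 254] z0 [ 0.6332 -0.4056  0.    ] z24 [ 0.6255 -0.3921  0.024 ]
wedge 2784.0 [[312.0, 203.0], [315.0, 116.0], [349.0, 117.0], [345.0, 204.0]] [[317, 116], [312, 202], [343, 204], [348, 118]]
[317 116] z0 [ 0.4955 -0.1744  0.    ] z24 [ 0.4957 -0.1741  0.024 ]
[312 202] z0 [ 0.4679 -0.2927  0.    ] z24 [ 0.4697 -0.2857  0.024 ]
[343 204] z0 [ 0.5123 -0.3033  0.    ] z24 [ 0.5115 -0.2957  0.024 ]
[348 118] z0 [ 0.5364 -0.1839  0.    ] z24 [ 0.5343 -0.183   0.024 ]
wedge 1382.0 [[540.0, 43.0], [582.0, 43.0], [582.0, 86.0], [540.0, 86.0]] [[578, 47], [562, 43], [547, 52], [540, 64], [546, 84], [575, 78], [582, 63]]
[578  47] z0 [ 0.8363 -0.1464  0.    ] z24 [ 0.8171 -0.1477  0.024 ]
[562  43] z0 [ 0.8161 -0.1383  0.    ] z24 [ 0.798  -0.1401  0.024 ]
[547  52] z0 [ 0.7979 -0.1457  0.    ] z24 [ 0.7809 -0.147   0.024 ]
[540  64] z0 [ 0.7897 -0.1585  0.    ] z24 [ 0.7732 -0.1592  0.024 ]
[546  84] z0 [ 0.7985 -0.1845  0.    ] z24 [ 0.7814 -0.1836  0.024 ]
[575  78] z0 [ 0.8353 -0.1833  0.    ] z24 [ 0.8162 -0.1825  0.024 ]
[582  63] z0 [ 0.8428 -0.1664  0.    ] z24 [ 0.8233 -0.1666  0.024 ]
[   4    5   37   41 1163] [329.69045572  24.86672399] [ 0.52334117 -0.08917684  0.084     ]
[   3    8   37   41 1162] [458.56196213  28.03872633] [ 0.65015853 -0.11335991  0.084     ]
```

View pics/w1z.png

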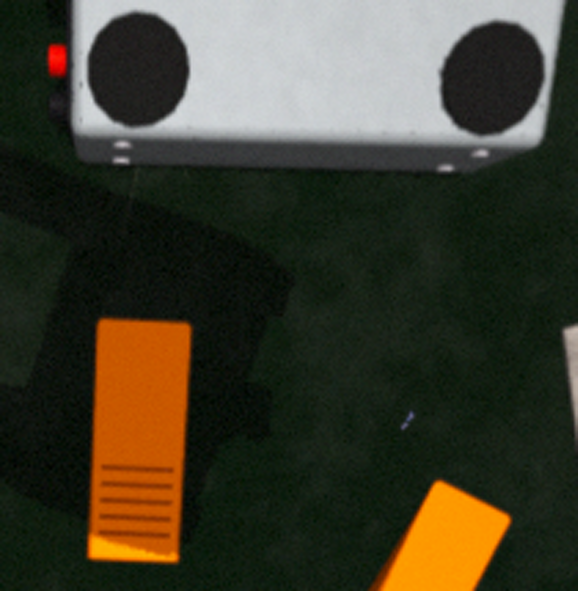

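```bash
python3 - <<'E'
from look import *
import pickle
c=pickle.load(open("w1.pkl","rb"))
f=np.array([.5233,-.0892,.005]); print(proj(c,[f,[*f[:2],0]]))
print("edge",back(c,[[230,293],[330,279],[640,240]],0))
plan([.4855,-.326,.06],1.383)
plan([.4855,-.326,.008],1.383)
E
```

```text
[[327.47921367  42.42202199]
 [327.37073864  43.29618239]]
edge [[ 0.31171779 -0.42123368  0.        ]
 [ 0.47409326 -0.42297587  0.        ]
 [ 0.94874544 -0.43474641  0.        ]]
slide [-2.06  0.3   5.49] ang [0.01 0.   0.2 ]
slide [-2.06  0.3   6.79] ang [0.01 0.   0.2 ]
```

Emit:
servo_tool:
  motion:
    - {"jaw": 12, "slide": [-1.0, 0.15, 0.6], "angular": [0, 0, 0.2]}
    - {"jaw": 12, "slide": [-2.06, 0.3, 1.4], "angular": [0, 0, 0.2]}
    - {"jaw": 12, "slide": [-2.06, 0.3, 2.4], "angular": [0, 0, 0.2]}
    - {"jaw": 12, "slide": [-2.06, 0.3, 3.4], "angular": [0, 0, 0.2]}
    - {"jaw": 12, "slide": [-2.06, 0.3, 4.4], "angular": [0, 0, 0.2]}
    - {"jaw": 12, "slide": [-2.06, 0.3, 5.4], "angular": [0, 0, 0.2]}
    - {"jaw": 12, "slide": [-2.06, 0.3, 5.4], "angular": [0, 0, 0.2]}
    - {"jaw": 12, "slide": [-2.06, 0.3, 5.4], "angular": [0, 0, 0.2]}

```text
t: 4.1
ee_pos: [0.4849, -0.3262, 0.0638]
orientation: [-3.141, -0.0, 1.382]
contact_force: [0.1, -0.7, 0.5]
grip_width: 0.137
```

```bash
python3 - <<'E'
from look import *
s=readout.state(); print(s["ee_pos"],s["orientation"],s["contact_force"],s["grip_width"])
plan([.4855,-.326,.008],1.383)
c=grab("wrist"); cv2.imwrite("pics/w2.png",c["img"][:,:,::-1])
for t,z in [("press_pad",.084),("foot",.005),("wedge",0),("wedge_tip",0),("wedge_tail",.012)]:
    for r in spot_point(t,"wrist")[:3]:
        print(t,round(r["confidence"],2),np.round(r["position"],1),np.round(back(c,r["position"],z)[0],4))
E
```

```text
[ 0.4849323  -0.32622307  0.06383867] [-3.14104351e+00 -2.94982263e-04  1.38227769e+00] [ 0.10621922 -0.65387889  0.50254724] 0.1369669989890951
slide [0.01 0.01 1.4 ] ang [-0.01 -0.   -0.01]
wedge 0.62 [537.2 195.3] [ 0.6385 -0.3403  0.    ]
wedge_tip 0.72 [590.5 115. ] [ 0.672 -0.291  0.   ]
wedge_tail 0.83 [321.7 170.8] [ 0.4919 -0.292   0.012 ]
wedge_tail 0.8 [499.7 274.8] [ 0.6044 -0.3912  0.012 ]
```

View pics/w2.png

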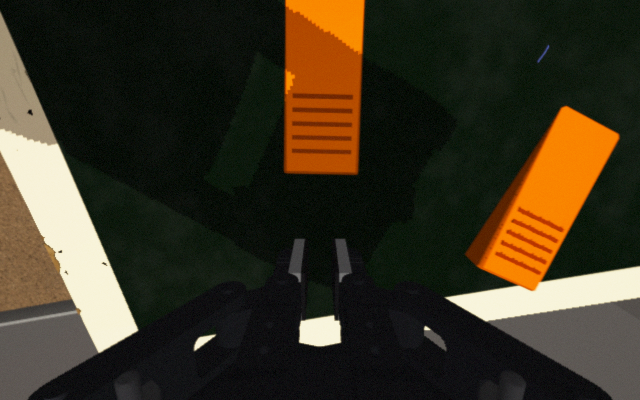

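The tail edge is at (285–358, 173), square to the fingers and centred on them. Now I'll lower to push height.

Emit:
servo_tool:
  motion:
    - {"jaw": 12, "slide": [0, 0, 0.7], "angular": [0, 0, 0]}
    - {"jaw": 12, "slide": [0, 0, 1.4], "angular": [0, 0, 0]}
    - {"jaw": 12, "slide": [0, 0, 1.4], "angular": [0, 0, 0]}
    - {"jaw": 12, "slide": [0, 0, 1.4], "angular": [0, 0, 0]}

```text
t: 4.8
ee_pos: [0.4863, -0.3266, 0.0099]
orientation: [3.139, 0.001, 1.383]
contact_force: [0.3, -0.2, -0.1]
grip_width: 0.141
```

```bash
cat > rel.py <<'E'
from look import *
T=pose(); f=np.array([.5233,-.0892]); d=np.array([.187,.982]); n=np.array([.982,-.187])
v=T[:2,3]-f; s=readout.state()
print("t",s["t"],"TCP",np.round(T[:3,3],4),"along",round(v@d,4),"lat",round(v@n,4),"F along/lat/z",np.round([s["contact_force"][:2]@d,s["contact_force"][:2]@n,s["contact_force"][2]],2),"yaw",s["orientation"][2])
E
python3 rel.py
```

```text
t 4.8 TCP [ 0.4863 -0.3266  0.0099] along -0.2401 lat 0.008 F along/lat/z [-0.18  0.36 -0.12] yaw 1.3830621934474028
```

Emit:
servo_tool:
  motion:
    - {"jaw": 12, "slide": [0.3, 0, 0.05], "angular": [0, 0, 0]}
    - {"jaw": 12, "slide": [0.55, 0, 0.05], "angular": [0, 0, 0]}
    - {"jaw": 12, "slide": [0.75, -0.02, 0.05], "angular": [0, 0, 0]}
    - {"jaw": 12, "slide": [0.95, -0.05, 0.05], "angular": [0, 0, 0]}
    - {"jaw": 12, "slide": [1.15, -0.08, 0.05], "angular": [0, 0, 0]}
    - {"jaw": 12, "slide": [1.3, -0.1, 0.05], "angular": [0, 0, 0]}
    - {"jaw": 12, "slide": [1.4, -0.11, 0.05], "angular": [0, 0, 0]}
    - {"jaw": 12, "slide": [1.4, -0.11, 0.05], "angular": [0, 0, 0]}

```text
t: 5.6
ee_pos: [0.4923, -0.2702, 0.0077]
orientation: [3.139, 0.001, 1.383]
contact_force: [-0.1, -0.6, -0.7]
grip_width: 0.14
```

```bash
python3 rel.py; python3 - <<'E'
from look import *
for n in ["scene","wrist"]:
    c=grab(n); cv2.imwrite(f"pics/{n}3.png",(c["img"] if n=="wrist" else cv2.resize(c["img"][130:280,220:460],None,fx=3,fy=3))[:,:,::-1])
    for t,z in [("press_pad",.084),("foot",.005),("wedge_tip",0),("wedge_tail",.012)]:
        for r in spot_point(t,n)[:3]:
            print(n,t,round(r["confidence"],2),np.round(r["position"],1),np.round(back(c,r["position"],z)[0],4))
E
```

```text
t 5.6 TCP [ 0.4923 -0.2702  0.0077] along -0.1836 lat 0.0034 F along/lat/z [-0.57  0.01 -0.66] yaw 1.3834964085151311
scene press_pad 0.59 [337.8 200.9] [ 0.5209 -0.0874  0.084 ]
scene foot 0.69 [339.7 220.6] [ 0.5161 -0.092   0.005 ]
scene foot 0.51 [338.9 201. ] [ 0.56   -0.1428  0.005 ]
scene wedge_tip 0.7 [351.7 210. ] [ 0.5167 -0.1436  0.    ]
scene wedge_tip 0.62 [340.2 155.8] [ 0.6705 -0.2854  0.    ]
scene wedge_tip 0.29 [285.3 161.7] [ 0.7777 -0.1628  0.    ]
scene wedge_tail 0.8 [384.4 185.2] [ 0.4968 -0.2634  0.012 ]
scene wedge_tail 0.71 [378.6 143.3] [ 0.6089 -0.3916  0.012 ]
scene wedge_tail 0.45 [336.1 200.8] [ 0.5625 -0.1337  0.012 ]
wrist wedge_tail 0.55 [317.  237.1] [ 0.4924 -0.2585  0.012 ]
```

View pics/wrist3.png

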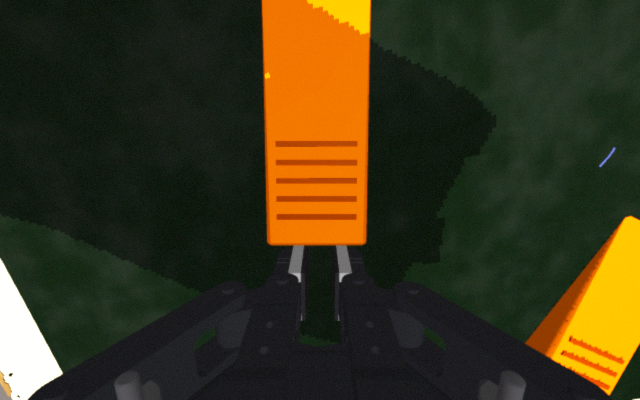

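View pics/scene3.png

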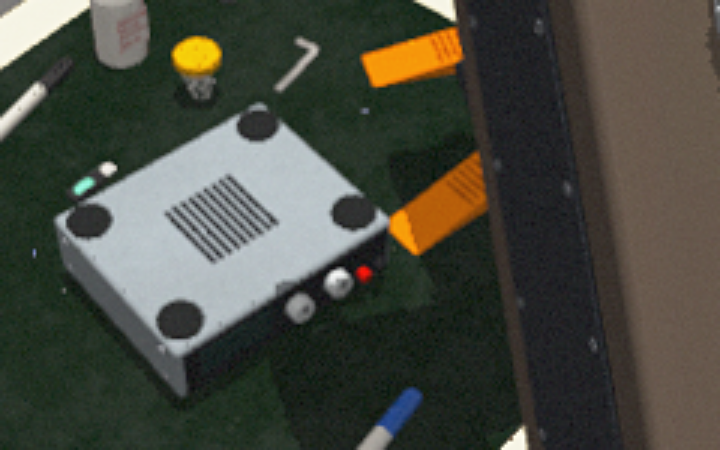

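The wedge is flush and centred on the fingertips in the wrist view, with its tail at (268–366, 244). In the scene view its tip is heading under the near right corner. I'll keep pushing, stopping short of the expected contact.

Emit:
servo_tool:
  motion:
    - {"jaw": 12, "slide": [0.15, -0.01, 0], "angular": [0, 0, 0]}
    - {"jaw": 12, "slide": [0.35, -0.03, 0], "angular": [0, 0, 0]}
    - {"jaw": 12, "slide": [0.55, -0.05, 0], "angular": [0, 0, 0]}
    - {"jaw": 12, "slide": [0.75, -0.07, 0], "angular": [0, 0, 0]}
    - {"jaw": 12, "slide": [0.95, -0.08, 0], "angular": [0, 0, 0]}
    - {"jaw": 12, "slide": [1.1, -0.08, 0], "angular": [0, 0, 0]}
    - {"jaw": 12, "slide": [1.2, -0.08, 0], "angular": [0, 0, 0]}
    - {"jaw": 12, "slide": [1.2, -0.08, 0], "angular": [0, 0, 0]}

```text
t: 6.9
ee_pos: [0.4983, -0.2226, 0.0076]
orientation: [3.139, 0.001, 1.384]
contact_force: [-0.3, 0.5, 0.1]
grip_width: 0.138
```

```bash
python3 rel.py; python3 - <<'E'
from look import *
for n in ["wrist"]:
    c=grab(n); cv2.imwrite(f"pics/{n}4.png",(c["img"])[:,:,::-1])
E
```

```text
t 6.9 TCP [ 0.4983 -0.2226  0.0076] along -0.1356 lat 0.0003 F along/lat/z [ 0.44 -0.42  0.1 ] yaw 1.3835096590564206
```

View pics/wrist4.png

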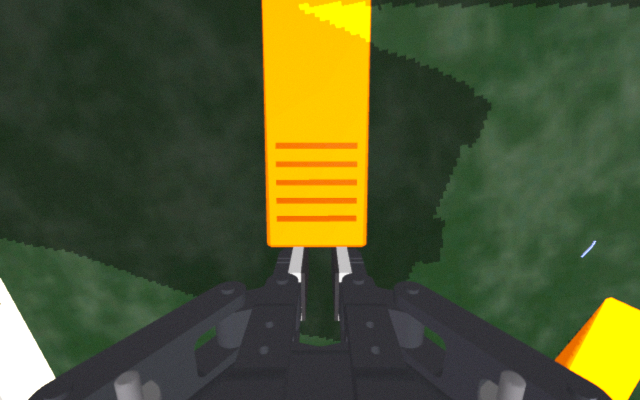

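Emit:
servo_tool:
  motion:
    - {"jaw": 12, "slide": [0.05, 0, 0], "angular": [0, 0, 0]}
    - {"jaw": 12, "slide": [0.1, 0, 0], "angular": [0, 0, 0]}
    - {"jaw": 12, "slide": [0.15, 0, 0], "angular": [0, 0, 0]}
    - {"jaw": 12, "slide": [0.2, 0, 0], "angular": [0, 0, 0]}
    - {"jaw": 12, "slide": [0.2, 0, 0], "angular": [0, 0, 0]}

```text
t: 7.45
ee_pos: [0.4998, -0.2148, 0.0076]
orientation: [3.139, 0.001, 1.384]
contact_force: [-0.3, 0.7, 0.1]
grip_width: 0.139
```

```bash
python3 rel.py
```

```text
t 7.45 TCP [ 0.4998 -0.2148  0.0076] along -0.1278 lat 0.0004 F along/lat/z [ 0.59 -0.38  0.08] yaw 1.3835151578829727
```

Emit:
servo_tool:
  motion:
    - {"jaw": 12, "slide": [0.05, 0, 0], "angular": [0, 0, 0]}
    - {"jaw": 12, "slide": [0.1, 0, 0], "angular": [0, 0, 0]}
    - {"jaw": 12, "slide": [0.1, 0, 0], "angular": [0, 0, 0]}

```text
t: 7.75
ee_pos: [0.5005, -0.2107, 0.0076]
orientation: [3.139, 0.001, 1.384]
contact_force: [-0.7, 1.0, 1.3]
grip_width: 0.136
```

Emit:
servo_tool:
  motion:
    - {"jaw": 12, "slide": [0.05, 0, 0], "angular": [0, 0, 0]}
    - {"jaw": 12, "slide": [0.07, 0, 0], "angular": [0, 0, 0]}
    - {"jaw": 12, "slide": [0.07, 0, 0], "angular": [0, 0, 0]}

```text
t: 8.05
ee_pos: [0.501, -0.2078, 0.0077]
orientation: [3.139, 0.001, 1.384]
contact_force: [0.4, -0.3, 0.8]
grip_width: 0.139
```

```bash
python3 rel.py
```

```text
t 8.05 TCP [ 0.501  -0.2078  0.0077] along -0.1206 lat 0.0003 F along/lat/z [-0.23  0.48  0.84] yaw 1.383787176014081
```

Emit:
servo_tool:
  motion:
    - {"jaw": 12, "slide": [0.04, 0, 0], "angular": [0, 0, 0]}
    - {"jaw": 12, "slide": [0.06, 0, 0], "angular": [0, 0, 0]}
    - {"jaw": 12, "slide": [0.06, 0, 0], "angular": [0, 0, 0]}

```text
t: 8.35
ee_pos: [0.5015, -0.2053, 0.0076]
orientation: [3.139, 0.001, 1.384]
contact_force: [0.5, -0.7, 0.3]
grip_width: 0.139
```

Emit:
servo_tool:
  motion:
    - {"jaw": 12, "slide": [0.04, 0, 0], "angular": [0, 0, 0]}
    - {"jaw": 12, "slide": [0.06, 0, 0], "angular": [0, 0, 0]}
    - {"jaw": 12, "slide": [0.06, 0, 0], "angular": [0, 0, 0]}

```text
t: 8.65
ee_pos: [0.5022, -0.2033, 0.0077]
orientation: [3.139, 0.002, 1.384]
contact_force: [-1.4, -6.8, -0.6]
grip_width: 0.14
```

```bash
python3 rel.py;  python3 - <<'E'
from look import *
for n in ["scene","side"]:
    c=grab(n); cv2.imwrite(f"pics/{n}5.png",(cv2.resize(c["img"][130:280,220:460],None,fx=3,fy=3))[:,:,::-1])
    for t,z in [("press_pad",.084),("case",0)]:
        for r in spot_point(t,n)[:1]:
            print(n,t,round(r["confidence"],2),np.round(r["position"],1),np.round(back(c,r["position"],z)[0],4))
E
python3 rel.py
```

```text
t 8.65 TCP [ 0.5022 -0.2033  0.0077] along -0.116 lat 0.0006 F along/lat/z [-6.96 -0.15 -0.61] yaw 1.3840311861421999
scene press_pad 0.65 [337.6 204.2] [ 0.5145 -0.0788  0.084 ]
scene case 0.82 [296.2 222.1] [ 0.602 -0.018  0.   ]
side press_pad 0.52 [338.  201.6] [ 0.5228 -0.0824  0.084 ]
side case 0.84 [304.7 229.6] [ 0.6065 -0.0165  0.    ]
t 8.95 TCP [ 0.5021 -0.2034  0.0077] along -0.1161 lat 0.0006 F along/lat/z [-5.86 -0.07 -0.76] yaw 1.3838647510395012
```

View pics/scene5.png

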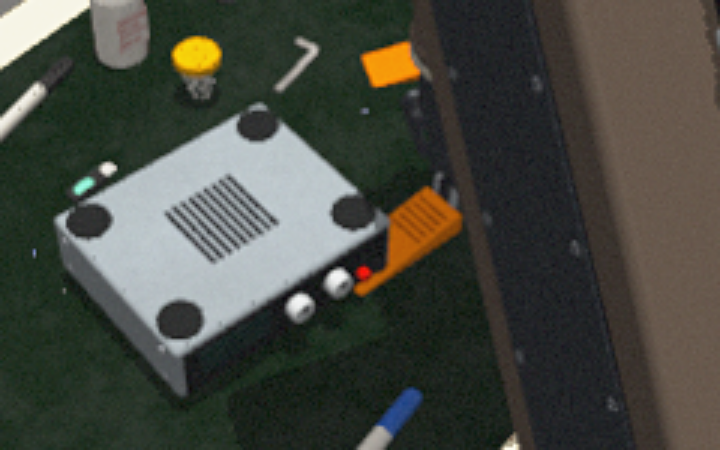

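The case pads are at the same pixels as before (352,212; 258,126; 180,320), so the case didn't slide, and the wedge is under the corner. The push force reads about 6–7 N. I'll back off, rise and move over the pad.

Emit:
servo_tool:
  motion:
    - {"jaw": 12, "slide": [-0.2, 0, 0], "angular": [0, 0, 0]}
    - {"jaw": 12, "slide": [-0.5, 0, -0.1], "angular": [0, 0, 0]}
    - {"jaw": 0, "slide": [-0.6, 0, -1.0], "angular": [0, 0, 0]}
    - {"jaw": 0, "slide": [-0.6, 0, -2.0], "angular": [0, 0, 0]}
    - {"jaw": 0, "slide": [-0.6, 0, -3.0], "angular": [0, 0, 0]}
    - {"jaw": 0, "slide": [-0.6, 0, -3.6], "angular": [0, 0, 0]}
    - {"jaw": 0, "slide": [-0.6, 0, -3.6], "angular": [0, 0, 0]}
    - {"jaw": 0, "slide": [-0.6, 0, -3.6], "angular": [0, 0, 0]}

```text
t: 9.75
ee_pos: [0.4973, -0.2273, 0.1523]
orientation: [3.137, 0.002, 1.383]
contact_force: [-0.4, -0.6, -0.4]
grip_width: 0.002
```

```bash
python3 rel.py;  python3 - <<'E'
from look import *
import pickle
c=grab("wrist"); pickle.dump(c,open("w6.pkl","wb")); cv2.imwrite("pics/w6.png",c["img"][:,:,::-1])
for t,z in [("press_pad",.084),("foot",.005),("wedge_tail",.012)]:
        for r in spot_point(t,"wrist")[:2]:
            print(t,round(r["confidence"],2),np.round(r["position"],1),np.round(back(c,r["position"],z)[0],4))
plan([.5233,-.0892,.11],1.383)
E
```

```text
t 9.75 TCP [ 0.4973 -0.2273  0.1523] along -0.1405 lat 0.0003 F along/lat/z [-0.69 -0.31 -0.36] yaw 1.383398790148345
wedge_tail 0.83 [319.3 153.5] [ 0.5032 -0.1936  0.012 ]
wedge_tail 0.82 [443.  311.6] [ 0.6046 -0.3897  0.012 ]
slide [3.5  0.02 1.01] ang [0.01 0.01 0.01]
```

View pics/w6.png

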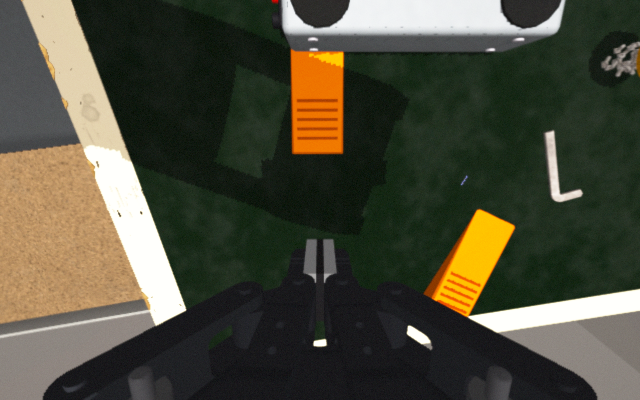

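The wedge's tail is at (318,153) and the wedge lies straight under the corner. Next I'll hover over the pad.

Emit:
servo_tool:
  motion:
    - {"jaw": 0, "slide": [0.9, 0, 0], "angular": [0, 0, 0]}
    - {"jaw": 0, "slide": [1.8, 0, 0.2], "angular": [0, 0, 0]}
    - {"jaw": 0, "slide": [2.7, 0.01, 0.5], "angular": [0, 0, 0]}
    - {"jaw": 0, "slide": [3.3, 0.02, 0.8], "angular": [0, 0, 0]}
    - {"jaw": 0, "slide": [3.5, 0.02, 1.0], "angular": [0, 0, 0]}
    - {"jaw": 0, "slide": [3.5, 0.02, 1.0], "angular": [0, 0, 0]}
    - {"jaw": 0, "slide": [3.5, 0.02, 1.0], "angular": [0, 0, 0]}

```text
t: 10.65
ee_pos: [0.5233, -0.0898, 0.1103]
orientation: [3.141, 0.001, 1.384]
contact_force: [-0.3, 0.4, 0.5]
grip_width: -0.0
```

```bash
python3 rel.py;  python3 - <<'E'
from look import *
import pickle
for n in ["wrist","scene"]:
    c=grab(n); cv2.imwrite(f"pics/{n}7.png",(c["img"] if n=="wrist" else cv2.resize(c["img"][130:280,220:460],None,fx=3,fy=3))[:,:,::-1])
    for t,z in [("press_pad",.084),("case",0),("wedge_tail",.012)]:
        for r in spot_point(t,n)[:2]:
            print(n,t,round(r["confidence"],2),np.round(r["position"],1),np.round(back(c,r["position"],z)[0],4))
plan([.5233,-.0892,.084],1.383)
E
```

```text
t 10.65 TCP [ 0.5233 -0.0898  0.1103] along -0.0006 lat 0.0001 F along/lat/z [ 0.33 -0.37  0.53] yaw 1.3838996982471672
wrist press_pad 0.56 [318.9 231.1] [ 0.5225 -0.0866  0.084 ]
wrist case 0.88 [403.   86.5] [ 0.6039 -0.0126  0.    ]
scene press_pad 0.71 [337.7 199.1] [ 0.5248 -0.0918  0.084 ]
scene case 0.78 [295.4 224.1] [ 0.5991 -0.0117  0.    ]
scene wedge_tail 0.58 [368.6 198.9] [ 0.5002 -0.1952  0.012 ]
slide [ 0.01 -0.01  0.67] ang [0.02 0.01 0.  ]
```

View pics/wrist7.png

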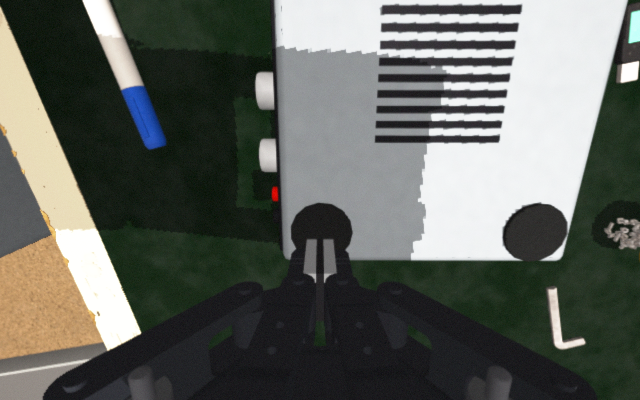

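View pics/scene7.png

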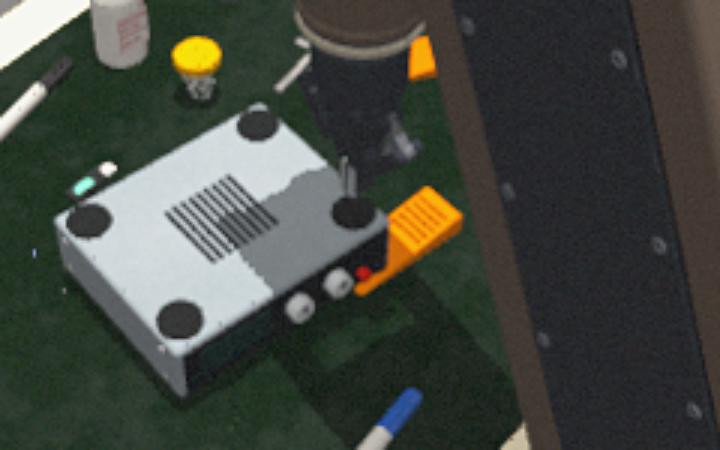

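Emit:
servo_tool:
  motion:
    - {"jaw": 0, "slide": [0.05, 0, 0.2], "angular": [0, 0, 0]}
    - {"jaw": 0, "slide": [0.05, 0, 0.4], "angular": [0, 0, 0]}
    - {"jaw": 0, "slide": [0.05, 0, 0.55], "angular": [0, 0, 0]}
    - {"jaw": 0, "slide": [0.05, 0, 0.6], "angular": [0, 0, 0]}
    - {"jaw": 0, "slide": [0.05, 0, 0.6], "angular": [0, 0, 0]}

```text
t: 11.55
ee_pos: [0.5236, -0.0875, 0.0862]
orientation: [3.141, 0.001, 1.383]
contact_force: [-0.5, 0.6, -0.0]
grip_width: 0.0
```

Emit:
servo_tool:
  motion:
    - {"jaw": 0, "slide": [0, 0, 0.02], "angular": [0, 0, 0]}
    - {"jaw": 0, "slide": [0, 0, 0.03], "angular": [0, 0, 0]}
    - {"jaw": 0, "slide": [0, 0, 0.03], "angular": [0, 0, 0]}

```text
t: 11.85
ee_pos: [0.5237, -0.0876, 0.0851]
orientation: [3.141, 0.001, 1.383]
contact_force: [-0.6, -0.7, 0.3]
grip_width: -0.002
```

Emit:
servo_tool:
  motion:
    - {"jaw": 0, "slide": [0, 0, 0.015], "angular": [0, 0, 0]}
    - {"jaw": 0, "slide": [0, 0, 0.025], "angular": [0, 0, 0]}
    - {"jaw": 0, "slide": [0, 0, 0.025], "angular": [0, 0, 0]}

```text
t: 12.15
ee_pos: [0.5237, -0.0875, 0.0841]
orientation: [3.141, 0.001, 1.383]
contact_force: [-0.0, -0.7, -0.2]
grip_width: -0.002
```

Emit:
servo_tool:
  motion:
    - {"jaw": 0, "slide": [0, 0, 0.01], "angular": [0, 0, 0]}
    - {"jaw": 0, "slide": [0, 0, 0.015], "angular": [0, 0, 0]}
    - {"jaw": 0, "slide": [0, 0, 0.015], "angular": [0, 0, 0]}

```text
t: 12.45
ee_pos: [0.5237, -0.0876, 0.084]
orientation: [3.141, 0.001, 1.383]
contact_force: [-2.4, 0.3, 11.2]
grip_width: -0.001
```

Emit:
servo_tool:
  motion:
    - {"jaw": 0, "slide": [0, 0, 0.016], "angular": [0, 0, 0]}
    - {"jaw": 0, "slide": [0, 0, 0.016], "angular": [0, 0, 0]}
    - {"jaw": 0, "slide": [0, 0, 0.016], "angular": [0, 0, 0]}
    - {"jaw": 0, "slide": [0, 0, 0.016], "angular": [0, 0, 0]}

```text
t: 12.85
ee_pos: [0.5237, -0.0876, 0.0839]
orientation: [3.14, 0.001, 1.383]
contact_force: [-4.3, 0.9, 13.8]
grip_width: -0.002
```

```bash
python3 rel.py;  python3 - <<'E'
from look import *
for n in ["wrist","scene"]:
    c=grab(n); cv2.imwrite(f"pics/{n}8.png",(c["img"] if n=="wrist" else cv2.resize(c["img"][130:280,220:460],None,fx=3,fy=3))[:,:,::-1])
    for t,z in [("case",0),("wedge_tail",.012)]:
        for r in spot_point(t,n)[:2]:
            print(n,t,round(r["confidence"],2),np.round(r["position"],1),np.round(back(c,r["position"],z)[0],4))
E
python3 rel.py
```

```text
t 12.85 TCP [ 0.5237 -0.0876  0.0839] along 0.0016 lat 0.0001 F along/lat/z [ 0.05 -4.34 13.82] yaw 1.3832345085457018
wrist wedge_tail 0.54 [324.  331.3] [ 0.5066 -0.1936  0.012 ]
scene case 0.7 [294.7 222.9] [ 0.6032 -0.0135  0.    ]
scene wedge_tail 0.82 [369.7 198.2] [ 0.4994 -0.1991  0.012 ]
scene wedge_tail 0.66 [304.9 325. ] [0.387  0.1884 0.012 ]
t 13.15 TCP [ 0.5237 -0.0876  0.0839] along 0.0017 lat 0.0001 F along/lat/z [-0.53 -3.81 14.95] yaw 1.383346288391053
```

View pics/scene8.png

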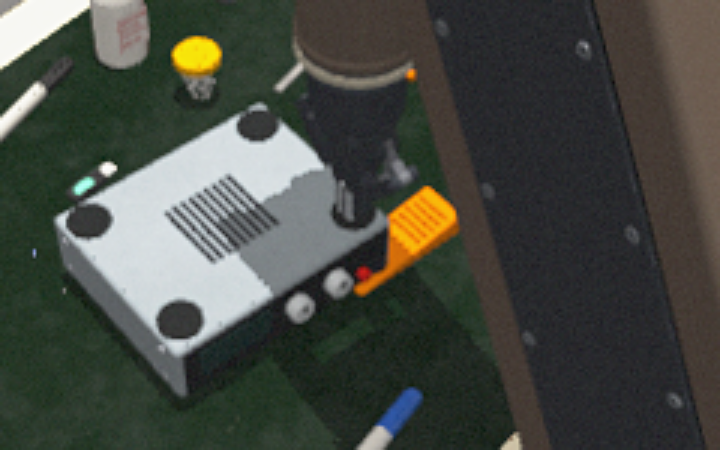

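The press is steady at 14–15 N with TCP z at 0.0839, about 0.2 mm of give. Case and wedge haven't moved in the picture, so I'm handing in.

```bash
python3 -c "
from look import *
print(arm.hand_in()); s=readout.state(); print(s['t'],s['ee_pos'],s['contact_force'])"
```

```text
the job is handed in; nothing more can be done
None
the job is handed in; nothing more can be done
```

I pushed the nearer orange wedge, thin end first, under the short foot with the fingertips. I stopped when the push force jumped to about 7 N, which is past the 5 N "tight" mark but below the 9 N at which the case slides. I then backed off and pressed the corner pad with closed fingers, and handed the job in at about 13.2 s while still pressing.

**Pressing:** the force held at 14–15 N. The pad gave about 0.2 mm, from 0.0841 to 0.0839 m, against the 2 mm limit.

**Case position:** the other three pads stayed at the same pixels in the scene camera, so the case did not slide. The bystanders I could see had not moved; I did not re-measure them.

**Disagreements:**
- The press also showed about 4 N sideways. It stayed steady and did not move the case.
- The network's position for the wedge tail differed by up to about 9 mm between cameras, so I relied on the finger position and force there.

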